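# Unclip a ring carrier from the inspection stage

### The job

The ring in the carrier with the orange grip has been inspected. Slide that carrier straight forward on the stage, toward the robot, until its rear edge is out from under the overhanging lip, then lift it off and set it down flat inside the shallow green tray, not dropping it, and let go. Leave the carrier with the white grip clipped where it is.

Things in the scene. Friction and masses are not known exactly. Their poses are not given: they have to be found in the camera images.
- orange_carrier_grip (a point): Centre of the upright orange grip: a fin 30 x 12 x 52 mm tall (pinch its 12 mm, along y) on a loose steel plate 90 x 50 x 8 mm, 0.16 kg in all. This point is 34 mm above the plate's underside, 26 mm below the fin's top. x points to the plate's rear edge, 67 mm behind this point (front edge 23 mm ahead); z up. A ring 25 mm wide, 10 mm high is fixed on the plate 30 mm behind this point.
- white_carrier_grip (a point): Centre of the upright white grip of the other carrier, same in size and axes, which must stay in its place. Which of the stage's two places each carrier has varies.
- stage: Fixed dark stage 130 x 180 mm, flat top at z 18 mm. Origin: centre of underside, on the bench; x to its rear, z up. Carrier places at y +45 and -45 mm, each with a hood at the rear: cheeks 58 mm apart, back wall at x 45, overhanging lip from x 22 mm back, underside z 29, top z 35 mm. At the start 15-22 mm of a plate is under the lip, grip at about x -25 mm; 30 mm toward -x it is clear.
- tray: Fixed shallow green open tray, 130 (x) x 100 (y) mm outside, walls 3 mm thick and 15 mm high; origin at the centre of its underside, on the bench, z up. Its inner floor is 3 mm above the origin, so the orange grip's centre is 37 mm above the origin when the carrier lies flat in it.
Not all that is in view belongs to the job. Several things look just like the stage: the one meant starts nearest to the robot's base.

How it is judged:
By the outcome, as a careful person would: the job done as asked, in the order asked, and still so for the second after the job is handed in, with the robot touching nothing.
It also fails if it takes over 35 s, if anything falls off the work surface, if the arm or the gripper's body presses on something with over 40 N, if the wrist force passes 120 N, or if a joint passes its speed limit or range.

### The arm

A 6-joint arm with a two-finger parallel gripper is mounted at the origin on a cart in front of the work surface, level with it; the furniture and walls round the work are solid. World frame = base frame: x ahead of the robot, y to its left, z up, the work surface at z = 0. Lengths are in m, angles in rad, forces in N, time in s.
With the tool pointing down it reaches from about 0.4 to 0.825 m from the base axis. Payload 7 kg.
Tool frame: the origin (TCP) lies midway between the tips of the shut fingers; the grasp point (between the pads) lies hold_point_z behind it (hold_point_z is the distance from the TCP to the grasp point, in m); z points along the fingers, y is the line along which they close (so a half turn about z gives the same grasp; the last joint's range is limited). The gripper opens to 88 mm and grips with 3 to 60 N. Pads are 19 mm wide; open, the fingers measure 130 mm over their backs; the gripper's body (78 mm by 193 mm) begins 47 mm behind the grasp point.
Start: joints at [-1.052, 0.359, 0.012, 0, -1.224, -0.288], TCP at [0.154, -0.657, 0.227] pointing down, gripper open.
Joint ranges: [-3.07, 3.07], [-1.43, 2.12], [-1.02, 1.25], [-3.03, 1.67], [-3.05, -0], [-3.03, 3.03]. Speed limits (rad/s): [2.39, 2.39, 3.01, 3.14, 3.14, 3.14].

### API

Orientations are given as [roll, pitch, yaw] about the fixed x, y, z axes, in that order (R = Rz(yaw) Ry(pitch) Rx(roll)).
In Python, from station import * gives the robot as it stands.
- The arm moves only by the tool apply_moves, never from a script. Its argument "steps" is a list of rows, each an object with "translation": the shift along the world's x, y, z scaled (see below), a list of three; "rotation": the turn, a rotation vector about the world's x, y, z scaled (see below), a list of three. A call has exactly 10 rows; each row is the pose to reach, as a shift and turn from the pose commanded when the call began; what a row does not reach only later rows make up. The controller multiplies each number of a shift by 250 mm and each number of a turn by 30 degrees. A row lasts 1/12 s, in which the tool goes at most 41.7 mm and 7.16 degrees, less where a joint would pass 70% of its speed; a pose out of reach is approached as far as the arm can. A call with a number of a shift or a turn outside -1 to 1 is refused whole. A call with a gripper value outside its range is refused whole. "jaw" is the closure, from -1 (fully open) to 1 (shut), so that 0 is half open, set as the call begins (left out, the last holds). The fingers move at their own pace and stop on an object; "newtons" is the grip in N (left out, the last holds). Time passes only in rows, so rows that repeat a pose let the fingers close, or fill a call up. It gives the time, the measured TCP pose, the force, the opening and the grip force at its end, in the units of the state.
- get_state(): the state, without advancing time (a new reading comes with each control period).
- grab_frame(name): name is "scene" or "top" or "wrist"; returns the picture (400x640x3 uint8, blue, green, red); there is no depth.
- camera_model(name): a dict with "fx", "fy", "cx", "cy" (pixels), "xyz" and "rotation" of the camera in the world. Camera axes: x right, y down, z forward; pixel columns grow to the right and rows downward; lengths in m; the calibration is good to about 2 mm. A picture is of the moment at which its call begins: read the wrist's pose just before it. camera_model takes no time and is no camera call; for the wrist camera it gives the pose at the moment of the call.
- job_done(): hands the job in; it is judged then, once.
The state is a dict: "t": time; "q": joint angles; "qd": joint speeds; "joint_efforts": joint torques, N m; "eef_pos": TCP position; "ee_rot": TCP orientation; "force": force on the tool from outside, world axes, zero at the start; "moment": the same for the moment, N m; "width": finger opening in m; "gripper_force": force on a finger pad.
Only numpy, scipy, OpenCV 4.12 (cv2) and the standard library are available. Lean on these libraries where they do the work, as an engineer would, in place of code of your own. Each camera call takes 0.05 s, during which the arm holds its last target. There are 200 camera calls.

## Working session

There is one attempt and no reset: what is moved stays moved. The work goes in short steps, Python scripts to look and compute and a tool call to move; the robot and the scene stay as the last step left them, time stands still between calls to the robot, and variables do not carry over. Pictures are saved under pics/ and viewed, at most 10 in all, crops included, and the job is handed in when it is done.

Besides the shell and the picture viewer there is one more tool, called after ">>>" as a command line: name --argument value ..., lists and objects as JSON in quotes. apply_moves: Moves the arm, as the interface text tells. Shifts and turns lie within -1 to 1; 1 stands for 250 mm of shift or 30 degrees of turn. Its arguments: {"type":"object","properties":{"steps":{"type":"array"},"jaw":{"type":"number"},"newtons":{"type":"number"}},"required":["steps"]}

```bash
mkdir -p pics; ls; python3 - <<'E'
from station import *
import cv2,json
for n in ("scene","top"):
    cv2.imwrite(f"pics/{n}0.png",grab_frame(n)); print(n,camera_model(n))
print(get_state())
E
```

```text
pics
scene {'fx': 396.4639525999513, 'fy': 396.4639525999513, 'cx': 324.3860042093073, 'cy': 201.3979197353656, 'xyz': array([ 0.15080261, -1.0564975 ,  0.58576062]), 'rotation': array([-2.16361012, -0.0051365 , -0.4753105 ])}
top {'fx': 437.47485000069116, 'fy': 437.47485000069116, 'cx': 323.1143044831822, 'cy': 204.100500934802, 'xyz': array([ 0.36820019, -0.34632128,  0.93459947]), 'rotation': array([-2.96933671, -0.03559218, -1.55809586])}
{'t': 0.1, 'q': array([-1.05188514e+00,  3.59341699e-01,  1.11340231e-02, -3.06815412e-04,
       -1.22411211e+00, -2.88088276e-01]), 'qd': array([ 2.32116223e-03,  7.97756256e-05,  2.68457132e-03, -5.93043188e-04,
        6.37025163e-04, -1.06787905e-03]), 'joint_efforts': array([-1.75230922e-03, -5.84162772e+01,  2.93752116e+01,  7.01553941e+00,
        1.01886241e-02, -8.06606204e-05]), 'eef_pos': array([ 0.15428377, -0.65666819,  0.22569243]), 'ee_rot': array([ 3.14005002e+00, -1.56333633e-04, -2.91087409e+00]), 'force': array([ 0.31211447, -0.35293441,  0.1684053 ]), 'moment': array([ 0.03049386,  0.02446473, -0.04401963]), 'gripper_force': 0.0, 'width': 0.087519158435641}
```

View pics/scene0.png

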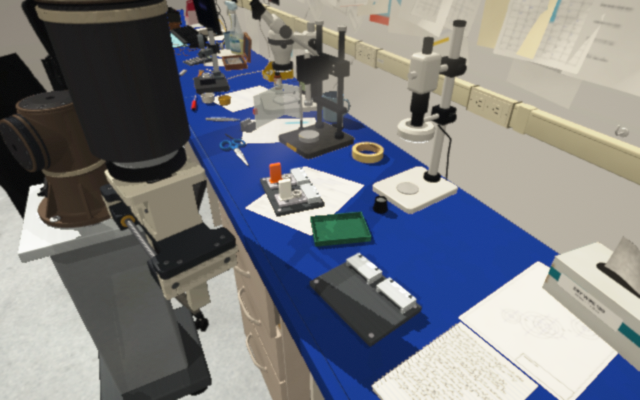

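View pics/top0.png

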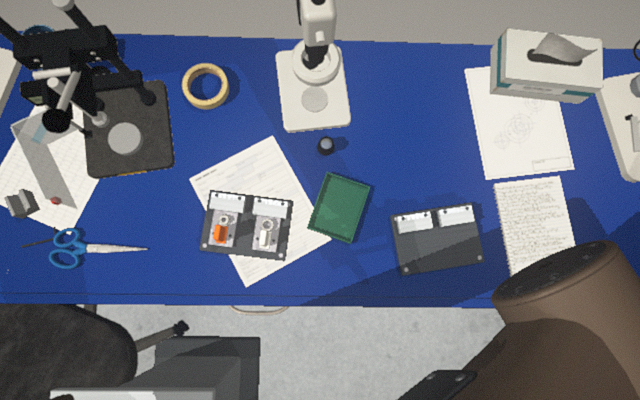

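```bash
python3 -c "
import station;print([n for n in dir(station) if n[0]!='_']); print(getattr(station,'hold_point_z',None))"
```

```text
['Unreachable', 'camera_model', 'get_state', 'grab_frame', 'hold_point_z', 'job_done']
0.0188
```

The scene view shows an orange grip (275,174), a white grip (285,188), the tray (340,229) and an empty look-alike stage (365,297). The top view shows the stage with carriers (247,225), with its orange grip at (221,231) and white grip at (266,233), the tray (341,207), and the empty decoy (437,238).
What could be taken for the stage: (247,225) and (437,238). I choose (247,225), which is nearer the base and holds the carriers. I'll check that in one close crop.

```bash
cat > h.py <<'E'
import numpy as np, cv2
from scipy.spatial.transform import Rotation as R
from station import *
def ray(m,p):
    d=R.from_euler('xyz',m['rotation']).as_matrix()@np.array([(p[0]-m['cx'])/m['fx'],(p[1]-m['cy'])/m['fy'],1.])
    return m['xyz'],d
def atz(m,p,z):
    o,d=ray(m,p); return o+d*(z-o[2])/d[2]
def tri(ms,ps):
    A=np.zeros((3,3));b=np.zeros(3);
    for m,p in zip(ms,ps):
        o,d=ray(m,p);d=d/np.linalg.norm(d);P=np.eye(3)-np.outer(d,d);A+=P;b+=P@o
    x=np.linalg.solve(A,b)
    return x,[round(float(np.linalg.norm(np.cross(x-ray(m,p)[0],ray(m,p)[1]/np.linalg.norm(ray(m,p)[1]))))*1e3,1) for m,p in zip(ms,ps)]
def proj(m,X):
    c=R.from_euler('xyz',m['rotation']).as_matrix().T@(np.array(X)-m['xyz'])
    return m['cx']+m['fx']*c[0]/c[2],m['cy']+m['fy']*c[1]/c[2]
E
python3 - <<'E'
from h import *
t=cv2.imread("pics/top0.png"); s=cv2.imread("pics/scene0.png")
a=cv2.resize(t[165:265,190:390],None,fx=4,fy=4,interpolation=cv2.INTER_CUBIC)
b=cv2.resize(s[155:250,250:380],None,fx=4,fy=4,interpolation=cv2.INTER_CUBIC)
cv2.imwrite("pics/ta.png",a); cv2.imwrite("pics/sa.png",b)
m=camera_model("top")
for p in [(247,225),(437,238),(341,207)]: print(p,atz(m,p,.018).round(3))
E
```

```text
(247, 225) [ 0.481 -0.218  0.018]
(437, 238) [ 0.46  -0.619  0.018]
(341, 207) [ 0.523 -0.415  0.018]
```

View pics/ta.png

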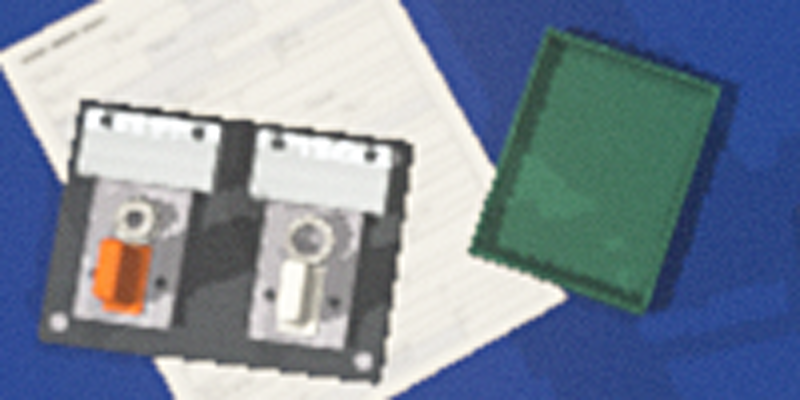

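View pics/sa.png

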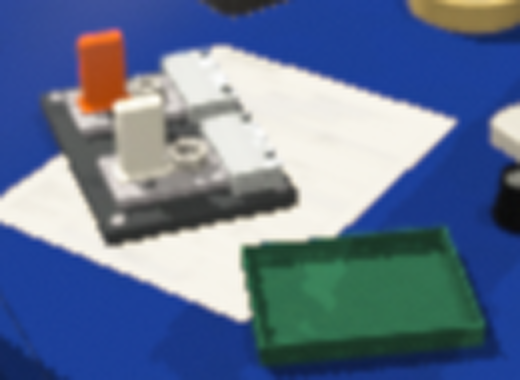

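The close crop confirms the choice. The orange grip stands in the +y place at about (112,275) in the crop, with its plate under the lip. The white grip is at (290,290), and the tray rim corners are (550,28), (722,90), (645,313) and (470,253).

```bash
python3 - <<'E'
from h import *
m=camera_model("top"); s=camera_model("scene")
T=lambda p:((p[0]+.5)/4-.5+190,(p[1]+.5)/4-.5+165)
S=lambda p:((p[0]+.5)/4-.5+250,(p[1]+.5)/4-.5+155)
c=[atz(m,T(p),.018) for p in [(82,101),(411,146),(380,382),(40,342)]]
print("stage",np.round(c,3).tolist(),np.mean(c,0),[round(np.linalg.norm(c[i]-c[i-1]),3) for i in range(4)])
e=c[0]-c[3]+c[1]-c[2];print("yaw x",np.degrees(np.arctan2(e[1],e[0])), "yaw y",np.degrees(np.arctan2(*-(( c[0]-c[1]+c[3]-c[2])[:2]))))
c=[atz(m,T(p),.015) for p in [(550,28),(722,90),(645,313),(470,253)]]
print("tray",np.round(c,3).tolist(),np.mean(c,0),[round(np.linalg.norm(c[i]-c[i-1]),3) for i in range(4)])
e=c[0]-c[3]+c[1]-c[2];print("yaw x",np.degrees(np.arctan2(e[1],e[0])))
tr=[tri([m,s],[T(a),S(b)]) for a,b in [((470,253),(258,352)),((550,28),(247,247)),((722,90),(447,231)),((645,313),(486,334))]]
print("tray tri",tr)
print("orange top",tri([m,s],[T((112,275)),S((102,36))]), "white top",tri([m,s],[T((291,291)),S((140,102))]))
print(camera_model("wrist"))
E
```

```text
stage [[0.554, -0.137, 0.018], [0.533, -0.311, 0.018], [0.409, -0.299, 0.018], [0.427, -0.123, 0.018]] [ 0.48074276 -0.21735105  0.018     ] [np.float64(0.128), np.float64(0.176), np.float64(0.125), np.float64(0.177)]
yaw x -6.17831177808065 yaw y -173.66426167939554
tray [[0.6, -0.385, 0.015], [0.568, -0.478, 0.015], [0.447, -0.437, 0.015], [0.477, -0.344, 0.015]] [ 0.52298286 -0.41083942  0.015     ] [np.float64(0.13), np.float64(0.099), np.float64(0.128), np.float64(0.098)]
yaw x -18.6506751051259
tray tri [(array([ 0.48935625, -0.34428855, -0.07383863]), [1.8, 1.8]), (array([ 0.5356833 , -0.36902687,  0.03482281]), [59.4, 59.4]), (array([ 0.5508498 , -0.46738883,  0.08177463]), [2.6, 2.6]), (array([ 0.50144033, -0.46858565,  0.02295652]), [63.7, 63.7])]
orange top (array([ 0.45869255, -0.17145302,  0.08046476]), [3.2, 3.2]) white top (array([ 0.45138417, -0.25766174,  0.07767311]), [1.9, 1.9])
{'fx': 326.4468701891706, 'fy': 326.4468701891706, 'cx': 324.60570871080836, 'cy': 203.74595194689027, 'xyz': array([ 0.08016422, -0.67372083,  0.38371751]), 'rotation': array([ 2.85743076e+00, -2.16636569e-05,  1.80130752e+00])}
```

>>> apply_moves --steps '[{"translation": [0.064,0.1,0],"rotation": [0,0,-0.03]},{"translation": [0.128,0.2,0],"rotation": [0,0,-0.06]},{"translation": [0.192,0.3,0],"rotation": [0,0,-0.09]},{"translation": [0.256,0.4,0],"rotation": [0,0,-0.12]},{"translation": [0.32,0.5,0],"rotation": [0,0,-0.15]},{"translation": [0.384,0.6,0],"rotation": [0,0,-0.18]},{"translation": [0.448,0.7,0],"rotation": [0,0,-0.21]},{"translation": [0.512,0.8,0],"rotation": [0,0,-0.24]},{"translation": [0.576,0.9,0],"rotation": [0,0,-0.27]},{"translation": [0.64,1,0],"rotation": [0,0,-0.3]}]' --jaw -1

```text
t: 0.93
eef_pos: [0.3147, -0.4056, 0.2263]
ee_rot: [3.141, -0.0, -3.069]
force: [1.4, -0.1, -0.9]
width: 0.0876
gripper_force: 0.0
```

>>> apply_moves --steps '[{"translation": [0.05,0.09,0],"rotation": [0,0,-0.04]},{"translation": [0.1,0.18,0],"rotation": [0,0,-0.08]},{"translation": [0.15,0.27,0],"rotation": [0,0,-0.12]},{"translation": [0.2,0.36,0],"rotation": [0,0,-0.16]},{"translation": [0.25,0.45,0],"rotation": [0,0,-0.2]},{"translation": [0.3,0.54,0],"rotation": [0,0,-0.24]},{"translation": [0.36,0.63,0],"rotation": [0,0,-0.28]},{"translation": [0.4,0.68,0],"rotation": [0,0,-0.32]},{"translation": [0.42,0.7,0],"rotation": [0,0,-0.345]},{"translation": [0.42,0.7,0],"rotation": [0,0,-0.345]}]'

```text
t: 1.77
eef_pos: [0.4202, -0.2309, 0.2263]
ee_rot: [3.141, -0.0, 3.036]
force: [0.5, -0.5, 0.5]
width: 0.0878
gripper_force: 0.0
```

```bash
python3 - <<'E'
from h import *
import json
m=camera_model("wrist");f=grab_frame("wrist");cv2.imwrite("pics/w1.png",f)
json.dump({k:np.array(v).tolist() for k,v in m.items()},open("w1.json","w"))
s=get_state();print(s['t'],s['eef_pos'],s['ee_rot'],s['q'],m['xyz'])
E
```

```text
1.8167 [ 0.41954357 -0.23150823  0.22630903] [ 3.14151316e+00 -5.52173386e-04  3.03651995e+00] [-9.24971087e-02  3.17442100e-02 -4.04122955e-01 -9.53195739e-05
 -1.13548029e+00 -1.58333172e+00] [ 0.34441705 -0.22265171  0.38435169]
```

View pics/w1.png

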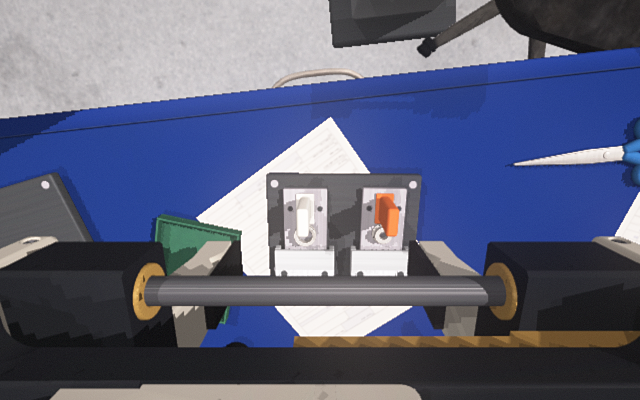

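The wrist view shows the stage square in the picture, with the white grip (304,215), the orange grip (386,215), and stage corners (271,178) and (419,178). I'll move closer for a second view.

>>> apply_moves --steps '[{"translation": [0.02,0.06,0],"rotation": [0,0,0]},{"translation": [0.05,0.12,0],"rotation": [0,0,0]},{"translation": [0.08,0.18,-0.04],"rotation": [0,0,0]},{"translation": [0.1,0.24,-0.08],"rotation": [0,0,0]},{"translation": [0.1,0.24,-0.12],"rotation": [0,0,0]},{"translation": [0.1,0.24,-0.16],"rotation": [0,0,0]},{"translation": [0.1,0.24,-0.2],"rotation": [0,0,0]},{"translation": [0.1,0.24,-0.2],"rotation": [0,0,0]},{"translation": [0.1,0.24,-0.2],"rotation": [0,0,0]},{"translation": [0.1,0.24,-0.2],"rotation": [0,0,0]}]'

```text
t: 2.65
eef_pos: [0.4444, -0.1727, 0.1769]
ee_rot: [-3.141, 0.0, 3.034]
force: [0.1, -0.0, 0.2]
width: 0.0876
gripper_force: 0.0
```

```bash
python3 - <<'E'
from h import *
import json
m=camera_model("wrist");f=grab_frame("wrist");cv2.imwrite("pics/w2.png",f)
json.dump({k:np.array(v).tolist() for k,v in m.items()},open("w2.json","w"))
s=get_state();print(s['t'],s['eef_pos'],s['ee_rot'],m['xyz'])
g=cv2.imread("pics/w1.png")
z=lambda im,x,y,w,h,k:cv2.resize(im[y:y+h,x:x+w],None,fx=k,fy=k,interpolation=cv2.INTER_CUBIC)
A=z(g,265,165,160,90,5); B=z(f,200,150,200,75,4)
p=proj(m,(.459,-.171,.08)); print("pred",p)
x0,y0=int(p[0])-80,max(0,int(p[1])-50)
B=z(f,x0,y0,160,110,5);print(x0,y0)
cv2.imwrite("pics/w1c.png",A);cv2.imwrite("pics/w2c.png",B)
E
```

```text
2.7 [ 0.44459145 -0.17260119  0.17706283] [-3.14141168e+00  7.03735391e-04  3.03415066e+00] [ 0.36864369 -0.16419453  0.33482334]
pred (np.float64(328.4595929340349), np.float64(222.251114486608))
248 172
```

View pics/w1c.png

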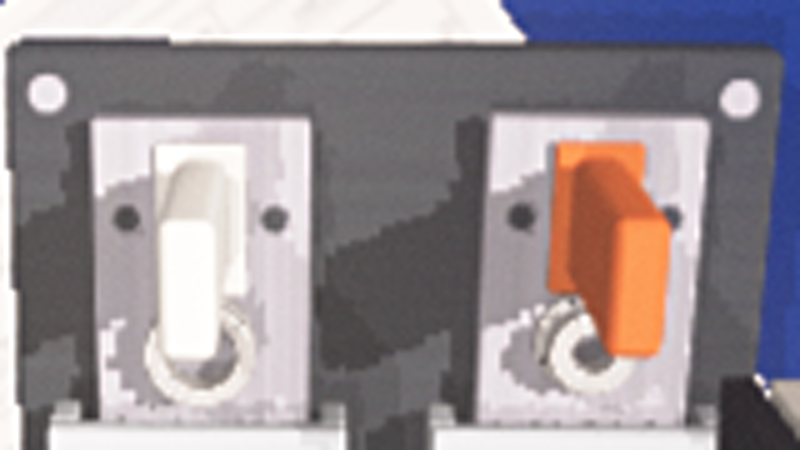

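View pics/w2c.png

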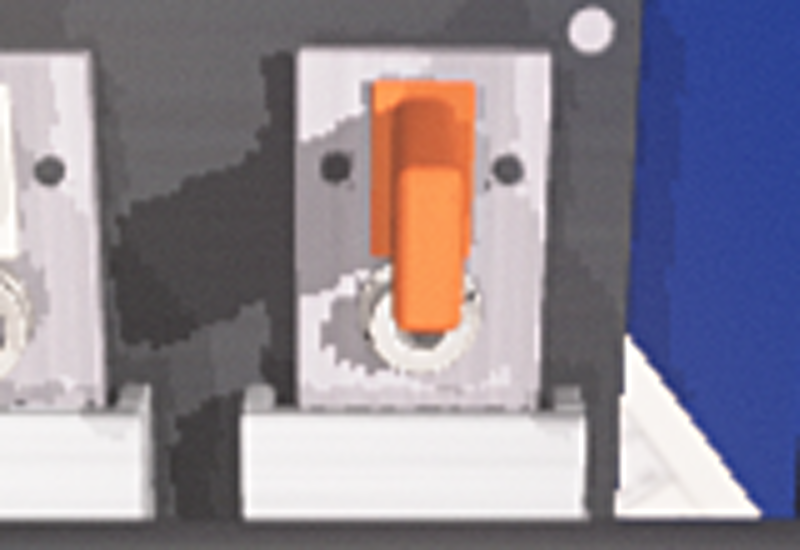

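In both crops the orange fin's top face is clear, with its centre at (638,287) in w1c and (430,249) in w2c. The plate's front corners are (492,115)/(711,121) and (298,47)/(551,51).

```bash
python3 - <<'E'
from h import *
import json
L=lambda f:{k:np.array(v) if isinstance(v,list) else v for k,v in json.load(open(f)).items()}
m1,m2=L("w1.json"),L("w2.json")
c1=lambda p:((p[0]+.5)/5-.5+265,(p[1]+.5)/5-.5+165)
c2=lambda p:((p[0]+.5)/5-.5+248,(p[1]+.5)/5-.5+172)
for n,a,b in [("top",(638,287),(430,249)),("fl",(711,121),(551,51)),("fr",(492,115),(298,47)),("lipR",(435,430),(245,412))]:
    print(n,*tri([m1,m2],[c1(a),c2(b)]))
f=[atz(m2,c2(p),.026) for p in [(298,47),(551,51)]];d=f[1]-f[0];print("plate yaw",np.degrees(np.arctan2(-d[0],d[1])),np.linalg.norm(d),f)
f=[atz(m2,c2(p),.026) for p in [(298,47),(297,405),(551,51),(543,405)]]
for i in (0,2):
  d=f[i+1]-f[i];print("side yaw",np.degrees(np.arctan2(d[1],d[0])))
lip=[atz(m2,c2(p),.035) for p in [(245,412),(585,412)]];d=lip[1]-lip[0];print("lip yaw",np.degrees(np.arctan2(-d[0],d[1])),lip)
print("top@.078",atz(m1,c1((638,287)),.078),atz(m2,c2((430,249)),.078))
s=get_state();print(s['eef_pos'],np.degrees(s['ee_rot'][2])-180)
E
```

```text
top [ 0.4607784  -0.16675612  0.0741642 ] [0.0, 0.0]
fl [ 0.43994588 -0.14017054  0.02793722] [0.4, 0.4]
fr [ 0.43451745 -0.18864423  0.0242649 ] [0.2, 0.2]
lipR [ 0.50754784 -0.20816582  0.03035148] [0.3, 0.3]
plate yaw -7.086107437719833 0.04890754394079261 [array([ 0.43394973, -0.1884609 ,  0.026     ]), array([ 0.43998301, -0.13992692,  0.026     ])]
side yaw -7.187844929556214
side yaw -5.802602350109799
lip yaw -6.1476516571617355 [array([ 0.50506675, -0.20746368,  0.035     ]), array([ 0.51236459, -0.13970945,  0.035     ])]
top@.078 [ 0.45934098 -0.16744739  0.078     ] [ 0.45942107 -0.16671827  0.078     ]
[ 0.44459145 -0.17260119  0.17706283] -6.155972908662875
```

>>> apply_moves --steps '[{"translation": [0.06,0.023,-0.1],"rotation": [0,0,0]},{"translation": [0.06,0.023,-0.2],"rotation": [0,0,0]},{"translation": [0.06,0.023,-0.3],"rotation": [0,0,0]},{"translation": [0.06,0.023,-0.38],"rotation": [0,0,0]},{"translation": [0.06,0.023,-0.45],"rotation": [0,0,0]},{"translation": [0.06,0.023,-0.5],"rotation": [0,0,0]},{"translation": [0.06,0.023,-0.54],"rotation": [0,0,0]},{"translation": [0.06,0.023,-0.568],"rotation": [0,0,0]},{"translation": [0.06,0.023,-0.568],"rotation": [0,0,0]},{"translation": [0.06,0.023,-0.568],"rotation": [0,0,0]}]'

```text
t: 3.53
eef_pos: [0.4596, -0.1665, 0.0348]
ee_rot: [-3.141, 0.0, 3.035]
force: [0.1, 0.5, 0.4]
width: 0.0879
gripper_force: 0.0
```

>>> apply_moves --steps '[{"translation": [0,0,0],"rotation": [0,0,0]},{"translation": [0,0,0],"rotation": [0,0,0]},{"translation": [0,0,0],"rotation": [0,0,0]},{"translation": [0,0,0],"rotation": [0,0,0]},{"translation": [0,0,0],"rotation": [0,0,0]},{"translation": [0,0,0],"rotation": [0,0,0]},{"translation": [0,0,0],"rotation": [0,0,0]},{"translation": [0,0,0],"rotation": [0,0,0]},{"translation": [0,0,0],"rotation": [0,0,0]},{"translation": [0,0,0],"rotation": [0,0,0]}]' --jaw 1 --newtons 25

```text
t: 4.37
eef_pos: [0.4594, -0.1663, 0.0345]
ee_rot: [-3.142, -0.0, 3.035]
force: [1.3, -0.1, -0.0]
width: 0.0264
gripper_force: 0.0
```

>>> apply_moves --steps '[{"translation": [0,0,0],"rotation": [0,0,0]},{"translation": [0,0,0],"rotation": [0,0,0]},{"translation": [0,0,0],"rotation": [0,0,0]},{"translation": [0,0,0],"rotation": [0,0,0]},{"translation": [0,0,0],"rotation": [0,0,0]},{"translation": [0,0,0],"rotation": [0,0,0]},{"translation": [0,0,0],"rotation": [0,0,0]},{"translation": [0,0,0],"rotation": [0,0,0]},{"translation": [0,0,0],"rotation": [0,0,0]},{"translation": [0,0,0],"rotation": [0,0,0]}]'

```text
t: 5.2
eef_pos: [0.4593, -0.1664, 0.0345]
ee_rot: [-3.142, -0.0, 3.035]
force: [-0.8, -0.9, -0.8]
width: 0.0119
gripper_force: 25.0
```

>>> apply_moves --steps '[{"translation": [-0.015,0.0016,0],"rotation": [0,0,0]},{"translation": [-0.035,0.0038,0],"rotation": [0,0,0]},{"translation": [-0.055,0.0059,0],"rotation": [0,0,0]},{"translation": [-0.075,0.0081,0],"rotation": [0,0,0]},{"translation": [-0.095,0.0102,0],"rotation": [0,0,0]},{"translation": [-0.115,0.0124,0],"rotation": [0,0,0]},{"translation": [-0.13,0.014,0],"rotation": [0,0,0]},{"translation": [-0.144,0.0155,0],"rotation": [0,0,0]},{"translation": [-0.144,0.0155,0],"rotation": [0,0,0]},{"translation": [-0.144,0.0155,0],"rotation": [0,0,0]}]'

```text
t: 6.03
eef_pos: [0.4225, -0.1625, 0.0345]
ee_rot: [-3.141, -0.001, 3.035]
force: [-3.3, 0.4, 3.7]
width: 0.0122
gripper_force: 25.0
```

```bash
python3 - <<'E'
from h import *
f=grab_frame("wrist");t=grab_frame("top")
a=cv2.resize(f[130:290,200:440],None,fx=2.5,fy=2.5); b=cv2.resize(t[180:280,190:300],None,fx=4,fy=4)
h=max(a.shape[0],b.shape[0]);
b=cv2.resize(b,(200,182)); o=np.zeros((h,800,3),np.uint8);o[:a.shape[0],:600]=a;o[:182,600:]=b
cv2.imwrite("pics/s1.png",o)
E
```

```text
(no output)
```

View pics/s1.png

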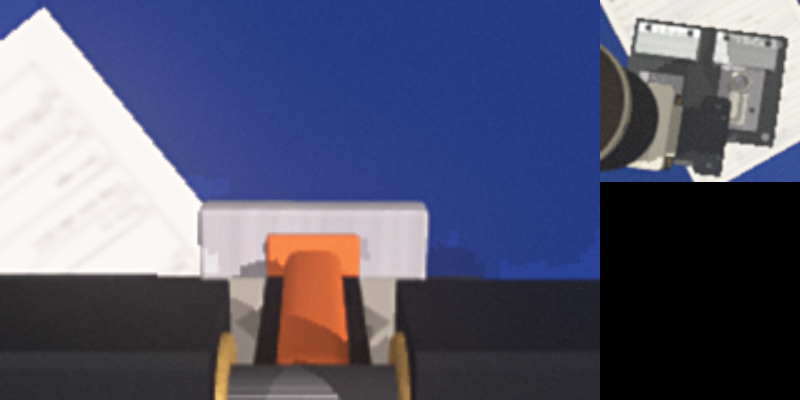

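The orange carrier followed the gripper: its plate front is at (313,205), and in the top inset a dark gap shows in front of the lip. I'll lift and carry it.

>>> apply_moves --steps '[{"translation": [0,0,0.02],"rotation": [0,0,0]},{"translation": [0,0,0.06],"rotation": [0,0,0]},{"translation": [0,0,0.12],"rotation": [0,0,0]},{"translation": [0,0,0.18],"rotation": [0,0,0]},{"translation": [0,0,0.25],"rotation": [0,0,0]},{"translation": [0,0,0.32],"rotation": [0,0,0]},{"translation": [0,0,0.39],"rotation": [0,0,0]},{"translation": [0,0,0.45],"rotation": [0,0,0]},{"translation": [0,0,0.48],"rotation": [0,0,0]},{"translation": [0,0,0.48],"rotation": [0,0,0]}]'

```text
t: 6.97
eef_pos: [0.4248, -0.1625, 0.1562]
ee_rot: [3.141, 0.004, 3.035]
force: [0.2, 0.3, -2.1]
width: 0.012
gripper_force: 25.0
```

>>> apply_moves --steps '[{"translation": [0.015,-0.045,0],"rotation": [0,0,-0.02]},{"translation": [0.045,-0.137,0],"rotation": [0,0,-0.06]},{"translation": [0.085,-0.258,0],"rotation": [0,0,-0.11]},{"translation": [0.13,-0.395,0],"rotation": [0,0,-0.17]},{"translation": [0.175,-0.532,0],"rotation": [0,0,-0.23]},{"translation": [0.22,-0.668,0],"rotation": [0,0,-0.29]},{"translation": [0.26,-0.79,0],"rotation": [0,0,-0.34]},{"translation": [0.295,-0.896,0],"rotation": [0,0,-0.385]},{"translation": [0.312,-0.948,0],"rotation": [0,0,-0.41]},{"translation": [0.318,-0.966,0],"rotation": [0,0,-0.417]}]'

```text
t: 7.8
eef_pos: [0.5027, -0.406, 0.1519]
ee_rot: [3.141, -0.003, 2.813]
force: [0.6, 0.4, -1.6]
width: 0.0116
gripper_force: 25.0
```

```bash
python3 - <<'E'
from h import *
s=get_state();print(s['t'],s['eef_pos'],s['ee_rot'],s['width'],s['gripper_force'],s['force'])
f=grab_frame("wrist");t=grab_frame("scene")
o=np.hstack([cv2.resize(f[150:350,120:520],(400,200)),cv2.resize(t[120:280,220:420],(400,320))[:200*1]]) if 0 else None
a=cv2.resize(t[130:270,200:420],None,fx=2.5,fy=2.5,interpolation=cv2.INTER_CUBIC);b=cv2.resize(f[100:300,120:520],(550,275))
cv2.imwrite("pics/p1.png",np.vstack([a[:325],b]))
E
```

```text
7.8 [ 0.50269514 -0.4059886   0.15189699] [ 3.14147049e+00 -2.78423369e-03  2.81342930e+00] 0.011622968521213995 24.958955347537994 [ 0.61227196  0.40663443 -1.63128794]
```

View pics/p1.png

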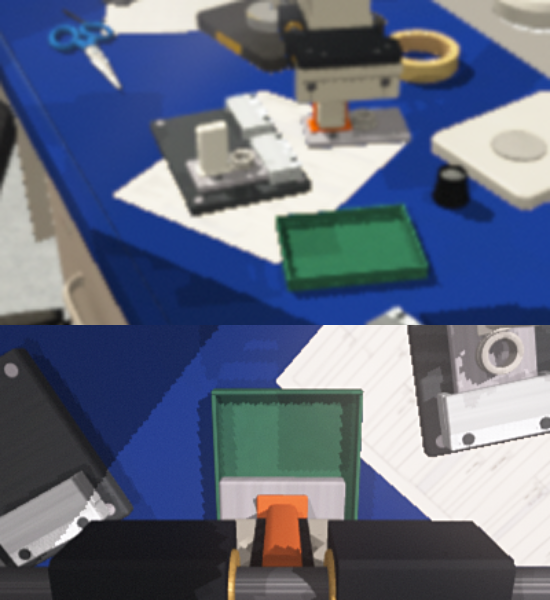

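The carrier hangs level, with its plate square over the tray (tray at 215–360 in the lower view). The white carrier is still in place. I'll lower it gently.

>>> apply_moves --steps '[{"translation": [0,0,-0.03],"rotation": [0,0,0]},{"translation": [0,0,-0.09],"rotation": [0,0,0]},{"translation": [0,0,-0.17],"rotation": [0,0,0]},{"translation": [0,0,-0.25],"rotation": [0,0,0]},{"translation": [0,0,-0.33],"rotation": [0,0,0]},{"translation": [0,0,-0.39],"rotation": [0,0,0]},{"translation": [0,0,-0.44],"rotation": [0,0,0]},{"translation": [0,0,-0.47],"rotation": [0,0,0]},{"translation": [0,0,-0.49],"rotation": [0,0,0]},{"translation": [0,0,-0.5],"rotation": [0,0,0]}]'

```text
t: 8.73
eef_pos: [0.503, -0.4036, 0.0292]
ee_rot: [-3.142, -0.0, 2.817]
force: [-0.1, -0.7, -2.1]
width: 0.0119
gripper_force: 25.0
```

>>> apply_moves --steps '[{"translation": [0,0,-0.006],"rotation": [0,0,0]},{"translation": [0,0,-0.012],"rotation": [0,0,0]},{"translation": [0,0,-0.018],"rotation": [0,0,0]},{"translation": [0,0,-0.024],"rotation": [0,0,0]},{"translation": [0,0,-0.03],"rotation": [0,0,0]},{"translation": [0,0,-0.034],"rotation": [0,0,0]},{"translation": [0,0,-0.037],"rotation": [0,0,0]},{"translation": [0,0,-0.037],"rotation": [0,0,0]},{"translation": [0,0,-0.037],"rotation": [0,0,0]},{"translation": [0,0,-0.037],"rotation": [0,0,0]}]'

```text
t: 9.57
eef_pos: [0.5029, -0.404, 0.0203]
ee_rot: [-3.142, 0.0, 2.816]
force: [-0.3, 0.2, -2.6]
width: 0.012
gripper_force: 25.0
```

>>> apply_moves --steps '[{"translation": [0,0,-0.001],"rotation": [0,0,0]},{"translation": [0,0,-0.002],"rotation": [0,0,0]},{"translation": [0,0,-0.003],"rotation": [0,0,0]},{"translation": [0,0,-0.004],"rotation": [0,0,0]},{"translation": [0,0,-0.005],"rotation": [0,0,0]},{"translation": [0,0,-0.006],"rotation": [0,0,0]},{"translation": [0,0,-0.006],"rotation": [0,0,0]},{"translation": [0,0,-0.006],"rotation": [0,0,0]},{"translation": [0,0,-0.006],"rotation": [0,0,0]},{"translation": [0,0,-0.006],"rotation": [0,0,0]}]'

```text
t: 10.4
eef_pos: [0.5029, -0.404, 0.0196]
ee_rot: [-3.141, 0.0, 2.817]
force: [-2.2, 2.9, 5.7]
width: 0.0119
gripper_force: 25.0
```

Contact felt (+5.7 N). I'll release partway, then retreat straight up.

>>> apply_moves --steps '[{"translation": [0,0,0],"rotation": [0,0,0]},{"translation": [0,0,0],"rotation": [0,0,0]},{"translation": [0,0,0],"rotation": [0,0,0]},{"translation": [0,0,0],"rotation": [0,0,0]},{"translation": [0,0,0],"rotation": [0,0,0]},{"translation": [0,0,0],"rotation": [0,0,0]},{"translation": [0,0,0],"rotation": [0,0,0]},{"translation": [0,0,0],"rotation": [0,0,0]},{"translation": [0,0,0],"rotation": [0,0,0]},{"translation": [0,0,0],"rotation": [0,0,0]}]' --jaw 0.1

```text
t: 11.23
eef_pos: [0.5029, -0.404, 0.0188]
ee_rot: [3.142, -0.0, 2.816]
force: [-0.4, 0.3, 0.2]
width: 0.0394
gripper_force: 0.0
```

>>> apply_moves --steps '[{"translation": [0,0,0.04],"rotation": [0,0,0]},{"translation": [0,0,0.1],"rotation": [0,0,0]},{"translation": [0,0,0.18],"rotation": [0,0,0]},{"translation": [0,0,0.28],"rotation": [0,0,0]},{"translation": [0,0,0.38],"rotation": [0,0,0]},{"translation": [0,0,0.48],"rotation": [0,0,0]},{"translation": [0,0,0.58],"rotation": [0,0,0]},{"translation": [0,0,0.66],"rotation": [0,0,0]},{"translation": [0,0,0.7],"rotation": [0,0,0]},{"translation": [0,0,0.7],"rotation": [0,0,0]}]'

```text
t: 12.07
eef_pos: [0.504, -0.4047, 0.1973]
ee_rot: [-3.141, 0.005, 2.817]
force: [-0.5, -0.8, -0.6]
width: 0.0389
gripper_force: 0.0
```

```bash
python3 - <<'E'
from h import *
s=get_state();print(s['t'],s['eef_pos'],s['width'],s['force'])
f=grab_frame("wrist");t=grab_frame("scene")
a=cv2.resize(t[130:270,200:420],None,fx=2.5,fy=2.5,interpolation=cv2.INTER_CUBIC);b=cv2.resize(f[100:300,120:520],(550,275))
cv2.imwrite("pics/p2.png",np.vstack([a[:325],b]))
E
```

```text
12.0667 [ 0.50399607 -0.40466136  0.19730608] 0.03892898122148768 [-0.45206972 -0.79273142 -0.63318114]
```

View pics/p2.png

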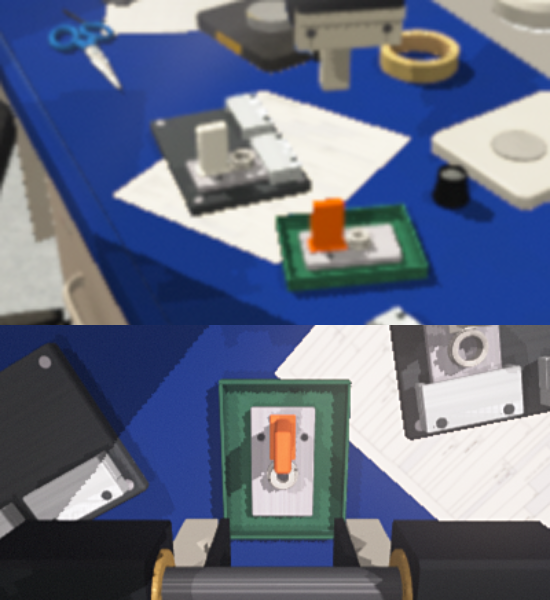

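The carrier lies flat and centred in the tray (lower view, 250–315 × 405–515). The white carrier is still clipped and the gripper is clear.

```bash
python3 -c "
from station import *
print(job_done())"
```

```text
the job is handed in; nothing more can be done
None
```

I slid the orange-grip carrier clear of the lip, lifted it and set it down flat in the green tray, then let go and backed off; the white-grip carrier stayed clipped in place, and I handed the job in at about 12 s.

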